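# Pull the filter from the bench dust extractor and hold it up to the inspection lamp

## Robot

A 6-joint arm with a two-finger parallel gripper is mounted at the origin on the work surface. World frame = base frame: x ahead of the robot, y to its left, z up, the work surface at z = 0. Lengths are in m, angles in rad, forces in N, time in s.
With the tool pointing down it reaches from about 0.35 to 0.875 m from the base axis. Payload 4.2 kg.
Tool frame: the origin (TCP) lies midway between the tips of the shut fingers; the grasp point (between the pads) lies 19 mm behind it; z points along the fingers, y is the line along which they close (so a half turn about z gives the same grasp; the last joint's range is limited). The gripper opens to 87 mm and grips with 3 to 60 N. Pads are 19 mm wide; open, the fingers measure 117 mm over their backs; the gripper's body (75 mm by 190 mm) begins 51 mm behind the grasp point.
Start: joints at [1.503, 0.385, 0.008, 0, -1.194, -0.259], TCP at [0.201, 0.592, 0.223] pointing down, gripper open.
Joint ranges: [-3.14, 3.14], [-1.21, 2.06], [-1.07, 1.41], [-3.16, 2.05], [-2.99, -0.16], [-3.1, 3.1]. Speed limits (rad/s): [2.79, 2.79, 3.14, 3.14, 3.14, 3.14].

## Interface

Orientations are given as a unit quaternion [x, y, z, w].
In Python, from rig import * gives the robot as it stands.
- The arm moves only by the tool jog_arm, never from a script. Its argument "steps" is a list that holds one entry, the list of rows, each a list of 5 numbers: the closure, from -1 (fully open) to 1 (shut), then the shift along the tool's x, y, z in cm, then the turn about the tool's z in degrees. A call has 1 to 12 rows; each row shifts and turns the commanded pose from where the row before left it, along the tool's axes as they then stand; what a row does not reach is not made up. A row lasts 1/10 s, in which the tool goes at most 50 mm and 8.59 degrees, less where a joint would pass 70% of its speed; a pose out of reach is approached as far as the arm can. A call is refused whole if a number of a shift passes 5 or a number of a turn 8.59, either way. A call with a gripper value outside its range is refused whole. The fingers move at their own pace and stop on an object; "squeeze" is the grip in N (left out, the last holds). Time passes only in rows, so rows that do not move let the fingers close. It gives the time, the measured TCP pose, the force, the opening and the grip force at its end, in the units of the state.
- get_obs(): the state, without advancing time (a new reading comes with each control period).
- camera(name): name is "scene" or "top"; returns the picture (384x512x3 uint8, red, green, blue); there is no depth.
- camera_params(name): a dict with "fx", "fy", "cx", "cy" (pixels), "origin" and "attitude" of the camera in the world. Camera axes: x right, y up, looking along -z (the intrinsics and any distortion apply to the point x, -y, -z); pixel columns grow to the right and rows downward; lengths in m; the calibration is good to about 2 mm. A picture is of the moment at which its call begins. camera_params takes no time and is no camera call.
- close_job(): hands the job in; it is judged then, once.
The state is a dict: "clock": time; "q": joint angles; "dq": joint speeds; "tau": joint torques, N m; "tcp_pos": TCP position; "eef_rot": TCP orientation; "force": force on the tool from outside, world axes, zero at the start; "ft_torque": the same for the moment, N m; "grip_width": finger opening in m; "grip_force": force on a finger pad.
Only numpy, scipy, OpenCV 4.12 (cv2) and the standard library are available. Lean on these libraries where they do the work, as an engineer would, in place of code of your own. Each camera call takes 0.05 s, during which the arm holds its last target. There are 200 camera calls.

## Task

Lift the dust extractor's flap right back so that it stays open, draw the filter cassette straight up out of its rails by its tab, and hold it up squarely in front of the inspection lamp's lens, centred on it, upright and about 10 cm away, so that its clogging can be judged. The filter is delicate: grip it gently, with no more than about 40 N. Do not touch the lamp, leave the other things on the bench where they are, and finish holding the filter there, still, with the flap left open.

Things in the scene. Friction and masses are not known exactly. Their poses are not given: they have to be found in the camera images.
- extractor: grey sheet-steel bench dust extractor, fixed, 250 (x) x 200 (y) x 150 mm high; origin under its centre, x from its front to its back, z up. Its front holds a filter chamber, x -115 to +15 mm, 125 mm wide (y), floor at 6 mm, open at the rim at 150 mm, roofed by the flap. Upright rails, 100 mm high, on the chamber's y walls guide the filter's side edges at x = -55 mm with 2 mm of play
- flap (a joint): the flap's hinge angle, rad: 0 shut, grows as the free front edge rises, stop at 1.85 (leaning back past upright). The stiff hinge leaves the flap wherever it is put; moving it takes up to about 6 N at the handle. It starts between 0 and 0.2
- flap_hinge (a point): middle of the flap's hinge line, which runs along the extractor's y axis at x = +20 mm, 150 mm above the bench. The flap is a steel plate, 145 mm from hinge to free edge, 196 mm wide, 4 mm thick; an intake hose lies low on the extractor's +y side
- flap_handle (a point): middle of the flap's handle: a round steel bar, 10 mm thick, 100 mm long between two posts, parallel to the hinge line on the flap's outer face, 120 mm from the hinge along the flap; its axis stands 40 mm off the plate's outer face, 44 mm off the plane through the hinge line. It turns with the flap
- filter_center (a point): centre of the filter cassette's frame: grey plastic frame with pleated paper, 22 mm thick (x) x 120 mm wide (y) x 105 mm tall (z), about 0.18 kg, standing loose in its rails on the chamber floor under the flap. Axes: x normal to its face, z up towards the tab; in its rails these axes are parallel to the extractor's
- filter_tab (a point): centre of the filter's pull tab, 67.5 mm above filter_center: plastic, 10 mm thick (x) x 46 mm wide (y) x 30 mm tall, standing on the middle of the frame's top edge; its top is 9 mm below the chamber's rim
- filter: the same filter cassette; origin at the centre of its underside, 52.5 mm below filter_center
- lamp: LED inspection lamp fixed on the bench: a 130 mm wide, 120 mm tall, 36 mm deep upright head, its centre 170 mm above the bench (top at 230 mm), on a post with a round foot of 130 mm diameter; origin at the centre of the foot's underside
- lamp_lens (a point): centre of the lamp's flat lens, on the front face of the head, 170 mm above the bench; the lens faces along -x of this point, z up. To be held up to the lamp, filter_center lies about 100 mm from here along -x with the filter's face parallel to the lens (either face may be turned to the lamp)
- spare_filter: spare (dirty) filter cassette of the same kind, lying flat on the bench near the lamp; 135 x 120 x 22 mm; origin at the centre of its underside. Not the one to take
- wheel_a: felt polishing wheel, 150 mm diameter, 25 mm thick, lying flat, lower of a stack of two; origin at the centre of its underside
- wheel_b: second felt wheel of the same size, on top of wheel_a; origin at the centre of its underside
- compound_bar: bar of hard polishing compound, 115 x 45 x 40 mm, lying on the bench; origin at the centre of its underside
- tin: round tin, 68 mm diameter, 105 mm tall, upright; origin at the centre of its underside
- spanner: 190 mm steel spanner lying flat; origin under its middle
- casting: turned brass knob, 48 mm diameter, 56 mm tall, upright; origin at the centre of its underside
There are look-alikes about, which are no part of the job. What is shaped like the wheel_b but red is not meant.

How it is judged:
By the outcome, as a careful person would: the job done as asked, in the order asked, and still so for the second after the job is handed in, while the arm keeps its last pose, push and grip.
It also fails if it takes over 64 s, if anything falls off the work surface, if the arm or the gripper's body presses on something with over 40 N, if the wrist force passes 120 N, or if a joint passes its speed limit or range.

## Working session

There is one attempt and no reset: what is moved stays moved. The work goes in short steps, Python scripts to look and compute and a tool call to move; the robot and the scene stay as the last step left them, time stands still between calls to the robot, and variables do not carry over. Pictures are saved under pics/ and viewed, at most 10 in all, crops included, and the job is handed in when it is done.

Besides the shell and the picture viewer there is one more tool, called after ">>>" as name(argument=value, ...), one argument or row to a line, values as JSON. jog_arm: Moves the arm, as the interface text tells. Its arguments: {"type":"object","properties":{"steps":{"type":"array","items":{"type":"array","items":{"type":"array","items":{"type":"number"}}}},"squeeze":{"type":"number"}},"required":["steps"]}

```bash
mkdir -p pics; ls; python3 - <<'E'
from rig import *
import cv2
for n in ("scene","top"):
    cv2.imwrite(f"pics/{n}0.png",camera(n)[:,:,::-1]); print(n,camera_params(n))
print(get_obs())
E
```

```text
pics
scene {'fx': 368.39950025891164, 'fy': 368.39950025891164, 'cx': 250.7535050167863, 'cy': 195.13597144956734, 'origin': array([0.83223924, 0.38163839, 1.0146258 ]), 'attitude': array([0.08280569, 0.26197822, 0.91121179, 0.30692622])}
top {'fx': 450.36062766225626, 'fy': 450.36062766225626, 'cx': 252.00169082645118, 'cy': 194.94073986471025, 'origin': array([ 0.42608204, -0.04172975,  1.63927241]), 'attitude': array([ 0.01868991, -0.01563144, -0.69923311,  0.71447841])}
{'clock': 0.1, 'q': array([ 1.50257355e+00,  3.85508290e-01,  6.78298739e-03, -4.15391164e-04,
       -1.19399274e+00, -2.58579548e-01]), 'dq': array([ 0.00039906, -0.0022467 ,  0.00424391,  0.00334992, -0.00140582,
        0.00021173]), 'tau': array([ 5.96969076e-04, -3.91688061e+01,  1.87934875e+01,  4.23194200e+00,
        1.34372280e-02, -7.46638830e-05]), 'tcp_pos': array([0.20046538, 0.59142595, 0.22156263]), 'eef_rot': array([ 9.86666768e-01, -1.62750508e-01, -1.00862548e-04,  9.74856516e-04]), 'force': array([0.37687937, 0.26726363, 0.18100907]), 'ft_torque': array([0.01059083, 0.03788547, 0.03109855]), 'grip_force': 0.0, 'grip_width': 0.08709023037419035}
```

View pics/scene0.png

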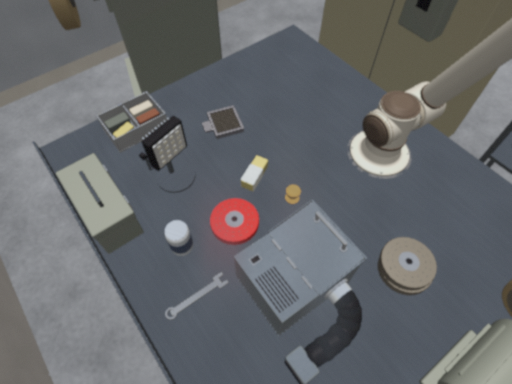

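View pics/top0.png

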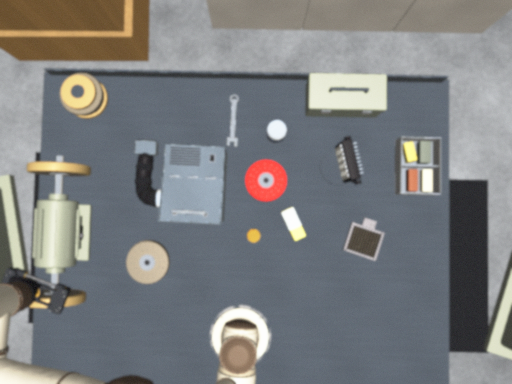

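The scene view shows the extractor at (300,258), the lamp at (165,145), the red wheel at (235,220), the spare filter at (225,120) and the tan wheels at (408,263). The top view shows the extractor at (193,183), the lamp at (348,160) and the spare filter at (365,240).

Candidates for the filter are the one hidden under the flap of the extractor (top 193,200) and the spare on the bench (top 365,240). I choose the one in the extractor. I'll check it in a close crop.

```bash
python3 - <<'E'
import cv2, numpy as np
s=cv2.imread("pics/scene0.png");t=cv2.imread("pics/top0.png")
def c(im,x,y,w,h): return cv2.resize(im[y:y+h,x:x+w],(400,300),interpolation=cv2.INTER_CUBIC)
m=np.vstack([np.hstack([c(s,226,195,144,108)[:, :],c(t,133,132,112,84+16)[:300]]),np.hstack([c(s,125,105,88,66+22),c(t,310,125,80,60)])])
cv2.imwrite("pics/crop1.png",m)
E
```

```text
(no output)
```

View pics/crop1.png

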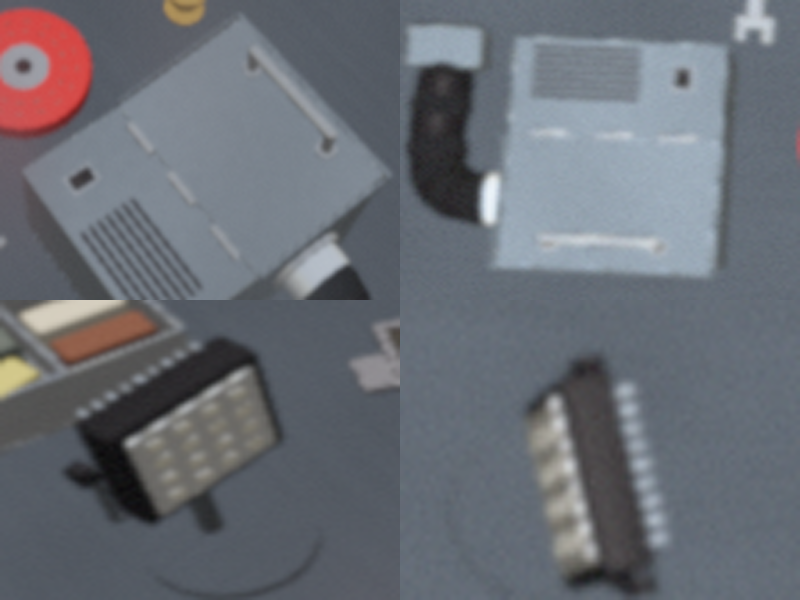

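```bash
cat >h.py <<'E'
import numpy as np
from scipy.spatial.transform import Rotation as R
from scipy.optimize import least_squares
from rig import *
P={n:camera_params(n) for n in("scene","top")}
def proj(n,X):
    p=P[n]; c=R.from_quat(p["attitude"]).inv().apply(np.atleast_2d(X)-p["origin"])
    return np.c_[p["cx"]+p["fx"]*c[:,0]/-c[:,2], p["cy"]+p["fy"]*c[:,1]/c[:,2]]
def ray(n,uv,z):
    p=P[n]; d=R.from_quat(p["attitude"]).apply([(uv[0]-p["cx"])/p["fx"],-(uv[1]-p["cy"])/p["fy"],-1])
    return p["origin"]+d*(z-p["origin"][2])/d[2]
def pose(v,L): return R.from_euler("z",v[2]).apply(L)+[v[0],v[1],0]
def flap(a,s,h,y): # along s, off h
    return [.02-s*np.cos(a)+h*np.sin(a),y,.15+s*np.sin(a)+h*np.cos(a)]
E
python3 - <<'E'
from h import *
obs=[("scene",[(233.9,257.3),(312.4,199.3),(366.4,258.7),(317.1,213),(344.1,247.2)]),
("top",[(165.2,144),(225.4,147),(158.8,221),(222,223.7),(173.6,212.3),(205.8,214)])]
def res(v,full=0):
    a=v[3]; B=lambda s:[.125,s*.1,.15]; F=lambda s:flap(a,.145,.004,s*.098); H=lambda s:flap(a,.12,.044,s*.05)
    L={"scene":[B(-1),F(-1),F(1),H(-1),H(1)],"top":[B(1),B(-1),F(1),F(-1),H(1),H(-1)]}
    return np.concatenate([(proj(n,pose(v,L[n]))-o).ravel() for n,o in obs])
c=ray("top",(193,183),.15)
f=least_squares(res,[c[0],c[1],0,.1],loss="soft_l1"); print(f.x,res(f.x).round(1).reshape(-1,2).tolist())
v=f.x
print("handle",pose(v,flap(v[3],.12,.044,0)),"hinge",pose(v,[.02,0,.15]),"tab",pose(v,[-.055,0,.126]))
lo=[("scene",[(152.5,146.9),(179.3,124.7),(186.2,145.2),(159.8,169.5)]),("top",[(340,144),(349.6,177),(336,149),(343,180)])]
def rl(u):
    x,y,yaw,w,h=u
    # local: lens in y-z plane, facing -x ; +y left seen... corners
    C=lambda s,t:[0,s*w/2,.17+t*h/2]
    # facing -x local, looking at it: viewer's right is local -y 
    L={"scene":[C(1,1),C(-1,1),C(-1,-1),C(1,-1)],"top":[C(1,1),C(-1,1),C(1,-1),C(-1,-1)]}
    return np.concatenate([(proj(n,pose(u,L[n]))-o).ravel() for n,o in lo])
c=ray("top",(342,162),.17); print(c)
g=least_squares(rl,[c[0],c[1],-1.57,.11,.1],loss="soft_l1"); print(g.x,rl(g.x).round(1).reshape(-1,2).tolist())
for n,uv in (("red",(266,180)),("tin",(276,130)),("casting",(254,237)),("bar",(293,224)),("spare",(364,240)),("wheel",(148,261))): print(n,ray("top",uv,.04).round(3))
E
```

```text
[ 0.53105771  0.16376767 -0.03417208  0.06547231] [[0.1, -3.8], [-1.0, 2.6], [-3.3, -0.9], [0.2, -0.1], [0.4, -4.6], [-0.4, 0.8], [-0.6, 1.1], [0.9, -1.3], [-2.6, -0.6], [-0.9, -0.3], [-1.8, -0.3]]
handle [0.43425009 0.16707707 0.20175679] hinge [0.55104603 0.16308436 0.15      ] tab [0.47608981 0.16564677 0.126     ]
[ 0.61171656 -0.32698126  0.17      ]
[ 0.60985961 -0.32504959 -1.30362482  0.10935654  0.09796706] [[-0.4, 0.0], [0.0, -1.2], [-1.4, 0.0], [0.1, -1.7], [0.1, 0.1], [-0.8, 0.4], [-1.5, -0.3], [-0.3, -0.1]]
red [ 0.558 -0.083  0.04 ]
tin [ 0.738 -0.115  0.04 ]
casting [ 0.355 -0.044  0.04 ]
bar [ 0.404 -0.181  0.04 ]
spare [ 0.353 -0.433  0.04 ]
wheel [0.262 0.328 0.04 ]
```

```bash
cat >>h.py <<'E'
V=np.array([0.53106,0.16377,-0.03417,0.0655])
def go(target,yang):
    "tool-frame shift (cm) as the tool now stands, and turn (deg) to bring tool y to world angle yang"
    o=get_obs(); r=R.from_quat(o["eef_rot"]); y=r.apply([0,1,0])
    d=100*r.inv().apply(np.array(target)-o["tcp_pos"])
    t=np.degrees((yang-np.arctan2(y[1],y[0])+np.pi)%(2*np.pi)-np.pi)
    print("shift",d.round(2),"turn",-round(t,2),"tcp",o["tcp_pos"].round(4),"F",o["force"].round(1),"grip",o["grip_width"].round(4),"q",o["q"].round(2))
E
python3 - <<'E'
from h import *
go([.434,.167,.27],np.pi-.034)
E
```

```text
Traceback (most recent call last):
  File "h.py", line 21, in go
    print("shift",d.round(2),"turn",-round(t,2),"tcp",o["tcp_pos"].round(4),"F",o["force"].round(1),"grip",o["grip_width"].round(4),"q",o["q"].round(2))
                                                                                                           ^^^^^^^^^^^^^^^^^^^^^
AttributeError: 'float' object has no attribute 'round'
```

```bash
sed -i 's/o\["grip_width"\].round(4)/round(o["grip_width"],4)/' h.py
python3 - <<'E'
from h import *
go([.434,.167,.27],np.pi-.034)
E
```

```text
shift [35.75 32.7  -4.78] turn 73.21 tcp [0.2005 0.5914 0.2216] F [0.4 0.3 0.2] grip 0.0871 q [ 1.5   0.39  0.01 -0.   -1.19 -0.26]
```

>>> jog_arm(
  steps=[
    [[-1,0,0,-4.8,0],[-1,3.25,3,0,0],[-1,3.25,3,0,0],[-1,3.25,3,0,0],[-1,3.25,3,0,0],[-1,3.25,3,0,0],[-1,3.25,3,0,0],[-1,3.25,3,0,0],[-1,3.25,3,0,0],[-1,3.25,3,0,0],[-1,3.25,3,0,0],[-1,3.25,2.7,0,0]],
  ],
)

```text
clock: 1.3
tcp_pos: [0.4343, 0.1655, 0.2705]
eef_rot: [0.987, -0.163, -0.0, -0.0]
force: [0.5, 0.1, -0.0]
grip_width: 0.0872
grip_force: 0.0
```

>>> jog_arm(
  steps=[
    [[-1,0,0,0,8],[-1,0,0,0,8],[-1,0,0,0,8],[-1,0,0,0,8],[-1,0,0,0,8],[-1,0,0,0,8],[-1,0,0,0,8],[-1,0,0,0,8],[-1,0,0,0,8],[-1,0,0,0,1.2],[-1,0,0,0,0]],
  ],
)

```text
clock: 2.4
tcp_pos: [0.434, 0.1674, 0.2703]
eef_rot: [-0.696, 0.718, 0.0, -0.0]
force: [-0.4, -0.1, -0.4]
grip_width: 0.0867
grip_force: 0.0
```

```bash
python3 - <<'E'
from h import *
import cv2
go([.434,.167,.27],np.pi-.034)
s=camera("scene");t=camera("top")
def c(im,x,y,w,h): return cv2.resize(im[y:y+h,x:x+w,::-1],(400,300*1),interpolation=cv2.INTER_CUBIC)
cv2.imwrite("pics/c2.png",np.hstack([c(s,236,165,160,120),c(t,133,140,112,84)]))
for n in P: print(proj(n,pose(V,[flap(V[3],.12,.044,s) for s in(-.05,0,.05)])).round(1).tolist())
E
```

```text
shift [0.04 0.   0.03] turn 0.15 tcp [0.434  0.1674 0.2703] F [-0.4 -0.1 -0.4] grip 0.0867 q [ 0.72  0.07 -0.28 -0.   -1.21 -0.75]
[[317.3, 212.9], [330.6, 227.4], [344.5, 242.6]]
[[204.0, 213.7], [188.4, 212.9], [172.7, 212.0]]
```

View pics/c2.png

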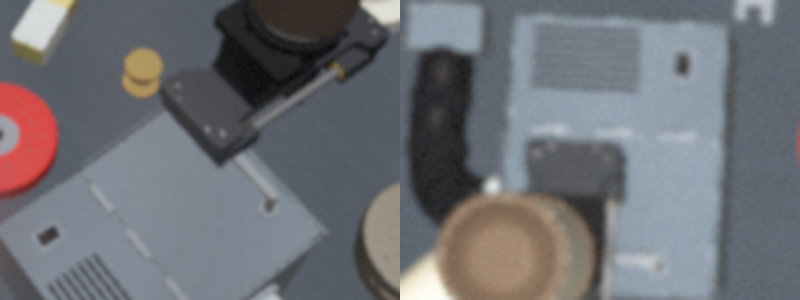

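The gripper is over the middle of the handle, with the bar at crop (255,180) running under the fingers. I'll lower and grip.

>>> jog_arm(
  steps=[
    [[-1,0,0,4.3,0],[-1,0,0,3,0],[-1,0,0,1.3,0],[-1,0,0,0,0],[0.5,0,0,0,0],[0.6,0,0,0,0],[0.6,0,0,0,0],[0.6,0,0,0,0]],
  ],
  squeeze=10,
)

```text
clock: 3.3
tcp_pos: [0.4345, 0.1677, 0.1853]
eef_rot: [-0.695, 0.719, -0.0, 0.001]
force: [-0.3, -0.1, 0.4]
grip_width: 0.0629
grip_force: 0.0
```

>>> jog_arm(
  steps=[
    [[1,0,0,0,0],[1,0,0,0,0],[1,0,0,0,0],[1,0,0,0,0],[1,0,0,0,0],[1,0,0,0,0]],
  ],
  squeeze=10,
)

```text
clock: 3.9
tcp_pos: [0.4358, 0.1676, 0.1847]
eef_rot: [-0.695, 0.719, -0.001, 0.002]
force: [17.0, -6.0, -11.9]
grip_width: 0.0152
grip_force: 9.1
```

>>> jog_arm(
  steps=[
    [[1,0,-0.2,0,0],[1,0,0,0,0],[1,0,0,0,0]],
  ],
  squeeze=10,
)

```text
clock: 4.2
tcp_pos: [0.4391, 0.1674, 0.1846]
eef_rot: [-0.695, 0.719, -0.002, 0.002]
force: [11.1, -3.6, -7.1]
grip_width: 0.0086
grip_force: 10.3
```

>>> jog_arm(
  steps=[
    [[1,0,-0.2,0,0],[1,0,0,0,0],[1,0,0,0,0]],
  ],
  squeeze=15,
)

```text
clock: 4.5
tcp_pos: [0.439, 0.1674, 0.1845]
eef_rot: [-0.695, 0.719, -0.001, 0.001]
force: [3.9, -1.8, -3.2]
grip_width: 0.0086
grip_force: 15.1
```

```bash
python3 - <<'E'
from h import *
import cv2
go([.434,.167,.27],np.pi-.034); print(get_obs()["grip_force"])
E
```

```text
shift [ 0.05  0.49 -8.55] turn 0.03 tcp [0.439  0.1674 0.1845] F [ 3.9 -1.8 -3.2] grip 0.0086 q [ 0.71  0.15 -0.42  0.   -1.   -0.75]
15.106196254491806
```

```bash
python3 -c "
import numpy as np
p=np.linspace(.46,2.18,25);d=12.78*np.diff(np.c_[-np.cos(p),np.sin(p)],axis=0)
for a,r in zip(p[1:],d):print(round(a,2),(-r).round(2))"
```

```text
0.53 [-0.44 -0.81]
0.6 [-0.49 -0.77]
0.68 [-0.55 -0.73]
0.75 [-0.6  -0.69]
0.82 [-0.65 -0.65]
0.89 [-0.69 -0.6 ]
0.96 [-0.73 -0.55]
1.03 [-0.77 -0.5 ]
1.1 [-0.8  -0.44]
1.18 [-0.83 -0.38]
1.25 [-0.86 -0.32]
1.32 [-0.88 -0.26]
1.39 [-0.89 -0.2 ]
1.46 [-0.91 -0.13]
1.54 [-0.91 -0.07]
1.61 [-0.92  0.  ]
1.68 [-0.91  0.07]
1.75 [-0.91  0.13]
1.82 [-0.89  0.2 ]
1.89 [-0.88  0.26]
1.96 [-0.86  0.32]
2.04 [-0.83  0.38]
2.11 [-0.8   0.44]
2.18 [-0.77  0.5 ]
```

>>> jog_arm(
  steps=[
    [[1,0,-0.44,-0.8,0],[1,0,-0.5,-0.77,0],[1,0,-0.55,-0.73,0],[1,0,-0.6,-0.7,0]],
  ],
  squeeze=25,
)

```text
clock: 4.9
tcp_pos: [0.4588, 0.1667, 0.2116]
eef_rot: [-0.695, 0.719, 0.001, -0.001]
force: [11.1, -0.6, -19.1]
grip_width: 0.0076
grip_force: 26.0
```

>>> jog_arm(
  steps=[
    [[1,0,-0.9,-0.3,0],[1,0,-0.73,-0.5,0],[1,0,-0.77,-0.45,0],[1,0,-0.8,-0.4,0]],
  ],
)

```text
clock: 5.3
tcp_pos: [0.4871, 0.1656, 0.2324]
eef_rot: [-0.696, 0.718, 0.002, -0.003]
force: [-14.9, 2.6, 12.5]
grip_width: 0.0071
grip_force: 24.1
```

>>> jog_arm(
  steps=[
    [[0.5,0,0,-0.3,0],[0.5,0,0,-0.3,0],[0.5,0,0,-0.3,0],[0.5,0,0,0,0],[1,0,0,0,0],[1,0,0,0,0],[1,0,0,0,0],[1,0,0,0,0],[1,0,0,0,0]],
  ],
  squeeze=20,
)

```text
clock: 6.2
tcp_pos: [0.4896, 0.1653, 0.2397]
eef_rot: [-0.695, 0.719, 0.001, -0.002]
force: [-4.6, 0.5, 3.0]
grip_width: 0.0089
grip_force: 19.6
```

>>> jog_arm(
  steps=[
    [[1,0,-0.83,-0.42,0],[1,0,-0.85,-0.37,0],[1,0,-0.87,-0.3,0],[1,0,-0.88,-0.25,0],[1,0,-0.9,-0.17,0],[1,0,-0.91,-0.11,0]],
  ],
)

```text
clock: 6.8
tcp_pos: [0.5414, 0.1636, 0.254]
eef_rot: [-0.695, 0.719, 0.002, -0.003]
force: [-4.8, 1.2, -4.7]
grip_width: 0.0087
grip_force: 20.1
```

>>> jog_arm(
  steps=[
    [[1,0,-0.92,0,0],[1,0,-0.92,0.03,0],[1,0,-0.92,0.1,0],[1,0,-0.9,0.17,0],[1,0,-0.88,0.24,0],[1,0,-0.86,0.31,0]],
  ],
)

```text
clock: 7.4
tcp_pos: [0.597, 0.1617, 0.2467]
eef_rot: [-0.695, 0.719, 0.001, -0.002]
force: [-6.2, 1.3, -3.0]
grip_width: 0.0088
grip_force: 20.0
```

>>> jog_arm(
  steps=[
    [[1,0,-0.84,0.37,0],[1,0,-0.82,0.43,0],[1,0,-0.8,0.48,0],[1,0,0,0,0]],
  ],
)

```text
clock: 7.8
tcp_pos: [0.6222, 0.1609, 0.2327]
eef_rot: [-0.695, 0.719, 0.001, -0.001]
force: [-1.9, 0.9, -7.6]
grip_width: 0.0084
grip_force: 20.4
```

>>> jog_arm(
  steps=[
    [[1,0,-0.35,0.25,0],[1,0,0,0,0]],
  ],
)

```text
clock: 8.0
tcp_pos: [0.6247, 0.1609, 0.2309]
eef_rot: [-0.695, 0.719, 0.001, -0.002]
force: [-3.5, 0.6, -6.9]
grip_width: 0.0085
grip_force: 20.3
```

>>> jog_arm(
  steps=[
    [[1,0,-0.3,0.2,0],[1,0,0,0,0],[0.55,0,0.15,-0.1,0],[0.55,0,0,0,0],[0.55,0,0,0,0],[0.55,0,0,-3,0],[0.55,0,0,-4,0],[0.55,0,0,-4,0],[0.55,0,0,0,0]],
  ],
)

```text
clock: 8.9
tcp_pos: [0.6303, 0.161, 0.3507]
eef_rot: [-0.695, 0.719, -0.004, 0.008]
force: [1.3, 0.1, 0.9]
grip_width: 0.0195
grip_force: 0.0
```

```bash
python3 - <<'E'
from h import *
go(np.r_[pose(V,[-.055,0,0])[:2],.335],-np.pi/2-.034)
E
```

```text
shift [ 0.07 15.45  1.31] turn -89.98 tcp [0.6303 0.161  0.3507] F [1.3 0.1 0.9] grip 0.0195 q [ 0.5   0.37  0.3   0.   -1.48 -0.53]
```

>>> jog_arm(
  steps=[
    [[0.55,0,4.5,0,0],[0.55,0,4.5,0,0],[0.55,0,4.5,0,0],[0.55,0,4.5,0,0],[0.55,0,4.5,0,0],[0.55,0,4.5,0,0],[0.55,0,2,0,0]],
  ],
)

```text
clock: 9.6
tcp_pos: [0.3352, 0.1701, 0.3429]
eef_rot: [-0.696, 0.718, 0.0, 0.003]
force: [0.7, -0.1, 0.7]
grip_width: 0.0195
grip_force: 0.0
```

>>> jog_arm(
  steps=[
    [[-0.2,0,0,0,-8.5],[-0.2,0,0,0,-8.5],[-0.2,0,0,0,-8.5],[-0.2,0,0,0,-8.5],[-0.2,0,0,0,-8.5],[-0.2,0,0,0,-8.5],[-0.2,0,0,0,-8.5],[-0.2,0,0,0,-8.5],[-0.2,0,0,0,-8.5],[-0.2,0,0,0,-8.5],[-0.2,0,0,0,-5]],
  ],
)

```text
clock: 10.7
tcp_pos: [0.3378, 0.1709, 0.3425]
eef_rot: [1.0, -0.015, 0.002, -0.001]
force: [-0.0, 0.3, 0.4]
grip_width: 0.0524
grip_force: 0.0
```

```bash
python3 - <<'E'
from h import *
import cv2
go(np.r_[pose(V,[-.055,0,0])[:2],.335],-np.pi/2-.034)
s=camera("scene");t=camera("top")
def c(im,x,y,w,h): return cv2.resize(im[y:y+h,x:x+w,::-1],(400,400),interpolation=cv2.INTER_CUBIC)
cv2.imwrite("pics/c3.png",np.hstack([c(s,230,170,150,150),c(t,140,130,110,110)]))
for n in P: print(n,proj(n,pose(V,[[-.055,0,.141],[-.055,-.06,.111],[-.055,.06,.111],[-.125,-.1,.15],[-.125,.1,.15]])).round(1).tolist())
E
```

```text
shift [13.83  0.13  0.79] turn 0.28 tcp [0.3378 0.1709 0.3425] F [-0.   0.3  0.4] grip 0.0524 q [ 0.9  -0.13 -0.3   0.   -1.4   0.64]
scene [[314.2, 246.6], [298.2, 234.5], [327.8, 269.1], [310.4, 203.9], [362.5, 260.4]]
top [[191.8, 200.5], [210.6, 201.8], [175.4, 199.8], [220.3, 223.2], [159.9, 219.8]]
```

View pics/c3.png

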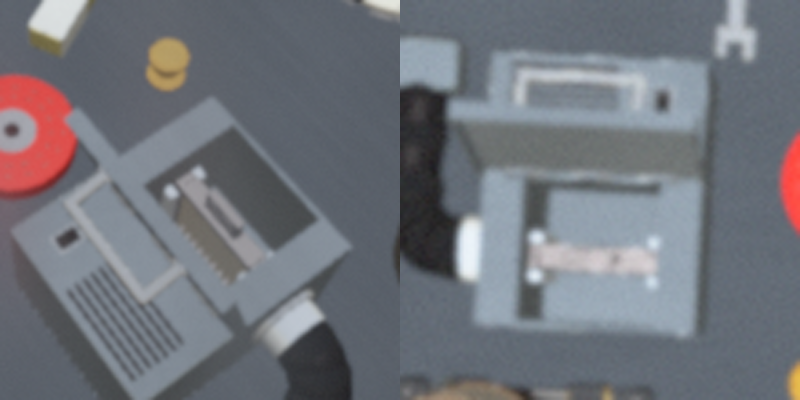

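The flap is open, leaning back. The filter in the chamber shows its tab at scene (313,248), within 1–2 px of the prediction, so the model is good. Next I'll go over the tab and down.

>>> jog_arm(
  steps=[
    [[-0.4,4.6,0.05,0,0.3],[-0.4,4.6,0.05,0,0],[-0.4,4.6,0.05,0,0],[-0.4,0,0,4,0],[-0.4,0,0,4.5,0],[-0.4,0,0,4.5,0],[-0.4,0,0,3,0],[-0.4,0,0,0,0]],
  ],
)

```text
clock: 11.6
tcp_pos: [0.4728, 0.1625, 0.1776]
eef_rot: [1.0, -0.021, -0.004, 0.002]
force: [-0.7, -0.5, -0.3]
grip_width: 0.0608
grip_force: 0.0
```

```bash
python3 - <<'E'
from h import *
go(np.r_[pose(V,[-.055,0,0])[:2],.118],-np.pi/2-.034)
E
```

```text
shift [ 0.36 -0.36  5.96] turn -0.42 tcp [0.4728 0.1625 0.1776] F [-0.7 -0.5 -0.3] grip 0.0608 q [ 0.66  0.22 -0.35 -0.   -1.01  0.87]
```

>>> jog_arm(
  steps=[
    [[-0.4,0.35,-0.35,0,-0.4],[-0.4,0,0,2.5,0],[-0.4,0,0,2,0],[-0.4,0,0,1,0],[-0.4,0,0,0.4,0],[-0.4,0,0,0,0]],
  ],
)

```text
clock: 12.2
tcp_pos: [0.4796, 0.1681, 0.1235]
eef_rot: [1.0, -0.016, 0.001, -0.0]
force: [-0.3, -0.3, -0.5]
grip_width: 0.0611
grip_force: 0.0
```

```bash
python3 - <<'E'
from h import *
go(np.r_[pose(V,[-.055,0,0])[:2],.118],-np.pi/2-.034)
E
```

```text
shift [-0.34  0.25  0.55] turn 0.14 tcp [0.4796 0.1681 0.1235] F [-0.3 -0.3 -0.5] grip 0.0611 q [ 0.66  0.29 -0.42  0.   -0.87  0.88]
```

>>> jog_arm(
  steps=[
    [[-0.4,-0.3,0.2,0,0],[-0.4,0,0,0.3,0],[-0.4,0,0,0,0],[0.2,0,0,0,0],[0.2,0,0,0,0],[0.2,0,0,0,0],[0.2,0,0,0,0]],
  ],
  squeeze=8,
)

```text
clock: 12.9
tcp_pos: [0.4759, 0.1659, 0.1196]
eef_rot: [1.0, -0.016, 0.0, -0.0]
force: [-0.1, 0.7, -0.0]
grip_width: 0.0459
grip_force: 8.0
```

```bash
python3 - <<'E'
from h import *
go(np.r_[pose(V,[-.055,0,0])[:2],.118],-np.pi/2-.034); o=get_obs(); print(o["force"],o["ft_torque"],o["grip_force"])
E
```

```text
shift [0.02 0.02 0.16] turn 0.13 tcp [0.4759 0.1659 0.1196] F [-0.1  0.7 -0. ] grip 0.0459 q [ 0.66  0.29 -0.43 -0.   -0.85  0.88]
[-0.11716221  0.73885915 -0.04090272] [ 0.29035061 -0.00634105  0.00351414] 7.982633127830923
```

>>> jog_arm(
  steps=[
    [[-0.2,0,0,0,0],[-0.2,0,0,0.3,0],[-0.2,0,0,0.2,0],[-0.2,0,0,0,0],[0.3,0,0,0,0],[0.3,0,0,0,0],[0.3,0,0,0,0],[0.3,0,0,0,0],[0.3,0,0,0,0]],
  ],
  squeeze=32,
)

```text
clock: 13.8
tcp_pos: [0.4757, 0.1657, 0.1145]
eef_rot: [1.0, -0.016, 0.0, -0.0]
force: [-0.1, 0.1, -0.9]
grip_width: 0.0456
grip_force: 32.0
```

>>> jog_arm(
  steps=[
    [[0.3,0,0,-0.6,0],[0.3,0,0,-1,0],[0.3,0,0,-1.4,0],[0.3,0,0,-1.5,0],[0.3,0,0,-1.5,0],[0.3,0,0,0,0]],
  ],
  squeeze=32,
)

```text
clock: 14.4
tcp_pos: [0.4767, 0.1661, 0.1771]
eef_rot: [1.0, -0.016, 0.002, -0.001]
force: [-0.7, 0.3, -1.3]
grip_width: 0.0455
grip_force: 32.0
```

>>> jog_arm(
  steps=[
    [[0.3,0,0,-1.5,0],[0.3,0,0,-1.5,0],[0.3,0,0,-2,0],[0.3,0,0,-2,0],[0.3,0,0,-2,0],[0.3,0,0,-2,0],[0.3,0,0,-2,0],[0.3,0,0,-1.5,0],[0.3,0,0,0,0],[0.3,0,0,0,0]],
  ],
  squeeze=32,
)

```text
clock: 15.4
tcp_pos: [0.475, 0.1654, 0.3184]
eef_rot: [1.0, -0.016, -0.001, 0.0]
force: [-0.5, -0.5, -2.3]
grip_width: 0.0455
grip_force: 32.0
```

```bash
python3 - <<'E'
from h import *
y=-1.3036; L=np.array([.6099,-.325,.17]); n=np.array([np.cos(y),np.sin(y),0])
go(np.r_[(L-.1*n)[:2],.32], y-np.pi/2); print((L-.1*n))
go(np.r_[(L-.2*n)[:2],.32], y-np.pi/2)
print(get_obs()["grip_width"],get_obs()["ft_torque"])
E
```

```text
shift [12.11 39.03 -0.17] turn 72.85 tcp [0.475  0.1654 0.3184] F [-0.5 -0.5 -2.3] grip 0.0455 q [ 0.66  0.12 -0.11 -0.   -1.34  0.88]
[ 0.58349717 -0.22854851  0.17      ]
shift [ 9.16 29.47 -0.17] turn 72.85 tcp [0.475  0.1654 0.3184] F [-0.5 -0.5 -2.3] grip 0.0455 q [ 0.66  0.12 -0.11 -0.   -1.34  0.88]
0.045538314099961806 [-0.02231873  0.01488694 -0.02896637]
```

>>> jog_arm(
  steps=[
    [[0.3,0,1.5,0,0],[0.3,0,2.5,0,0],[0.3,0,3,0,0],[0.3,0,3,0,0],[0.3,0,3,0,0],[0.3,0,3,0,0],[0.3,0,3,0,0],[0.3,0,3,0,0],[0.3,0,2.5,0,0],[0.3,0,1.5,0,0],[0.3,0,0,0,0]],
  ],
)

```text
clock: 16.5
tcp_pos: [0.4661, -0.0963, 0.3182]
eef_rot: [1.0, -0.018, -0.001, 0.0]
force: [0.4, 0.4, -1.5]
grip_width: 0.046
grip_force: 32.0
```

>>> jog_arm(
  steps=[
    [[0.3,0,0,0,4],[0.3,0,0,0,6.5],[0.3,0,0,0,7],[0.3,0,0,0,7],[0.3,0,0,0,7],[0.3,0,0,0,7],[0.3,0,0,0,7],[0.3,0,0,0,7],[0.3,0,0,0,7],[0.3,0,0,0,7],[0.3,0,0,0,4],[0.3,0,0,0,2.3]],
  ],
)

```text
clock: 17.7
tcp_pos: [0.4667, -0.094, 0.3185]
eef_rot: [0.795, -0.607, -0.001, 0.0]
force: [0.7, -0.8, -2.4]
grip_width: 0.0458
grip_force: 32.0
```

```bash
python3 - <<'E'
from h import *
y=-1.3036; L=np.array([.6099,-.325,.17]); n=np.array([np.cos(y),np.sin(y),0])
go(np.r_[(L-.1*n)[:2],.226], y-np.pi/2)
E
```

```text
shift [16.07 -7.74  9.23] turn -0.03 tcp [ 0.4667 -0.094   0.3185] F [ 0.7 -0.8 -2.4] grip 0.0458 q [ 0.14  0.07 -0.17 -0.   -1.34  0.12]
```

>>> jog_arm(
  steps=[
    [[0.3,0.8,-1.5,0,0],[0.3,1.2,-2,0,0],[0.3,1.6,-2,0,0],[0.3,2,-1.5,0,0],[0.3,2,-0.7,1,0],[0.3,2,0,1.5,0],[0.3,2,0,2,0],[0.3,1.5,0,2,0],[0.3,0.5,0,1.6,0],[0.3,0.2,0,0.8,0],[0.3,0,0,0.3,0],[0.3,0,0,0,0]],
  ],
)

```text
clock: 18.9
tcp_pos: [0.5781, -0.2065, 0.2274]
eef_rot: [0.796, -0.606, -0.0, 0.0]
force: [0.1, -0.0, -1.7]
grip_width: 0.0456
grip_force: 32.0
```

```bash
python3 - <<'E'
from h import *
import cv2
y=-1.3036; L=np.array([.6099,-.325,.17]); n=np.array([np.cos(y),np.sin(y),0])
go(np.r_[(L-.1*n)[:2],.226], y-np.pi/2)
s=camera("scene");t=camera("top")
def c(im,x,y,w,h): return cv2.resize(im[y:y+h,x:x+w,::-1],(400,400),interpolation=cv2.INTER_CUBIC)
cv2.imwrite("pics/c4.png",np.hstack([c(s,125,90,120,120),c(t,270,120,100,100)]))
E
```

```text
shift [2.27 0.06 0.14] turn 0.1 tcp [ 0.5781 -0.2065  0.2274] F [ 0.1 -0.  -1.7] grip 0.0456 q [-0.08  0.36 -0.01  0.   -1.2   0.35]
```

View pics/c4.png

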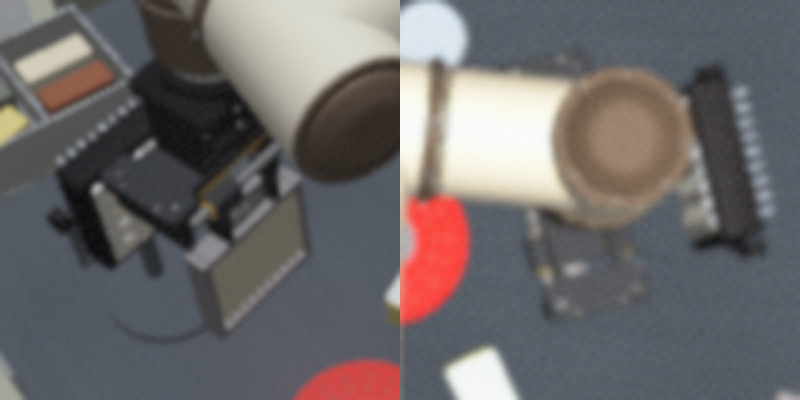

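The filter hangs upright from the tab, its near face at scene (201,173). The lamp's lens and fins are visible, and they disagree by a few degrees about yaw, so I'll refine the lens yaw.

```bash
python3 - <<'E'
from h import *
import cv2
t=cv2.imread("pics/top0.png"); s=cv2.imread("pics/scene0.png")
a=cv2.resize(t[132:190,325:370],(360,464),interpolation=cv2.INTER_LANCZOS4)
b=cv2.resize(s[112:178,138:194],(392,462),interpolation=cv2.INTER_LANCZOS4)
cv2.imwrite("pics/c5.png",np.hstack([a[:462],b]))
E
```

```text
(no output)
```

View pics/c5.png

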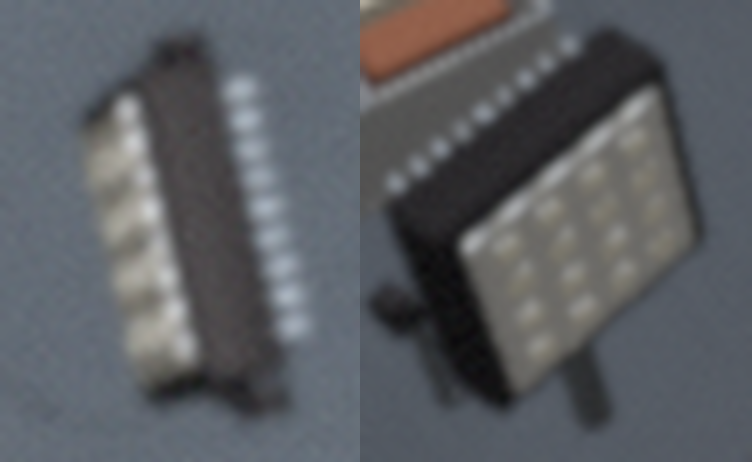

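```bash
python3 - <<'E'
from h import *
S=[(153.3,146.7),(180.1,124.6),(187,146.3),(160.9,167.7),(143,138.4),(168,118.4)]
T=[(341,145.1),(348.4,175.5),(355.1,143),(361.5,172.6)]
def rl(u):
    w,h,d,zf,wf=u[3:]; C=lambda s,t:[0,s*w/2,.17+t*h/2]; F=lambda s:[d,s*wf/2,zf]
    return np.concatenate([(proj("scene",pose(u,[C(1,1),C(-1,1),C(-1,-1),C(1,-1),F(1),F(-1)]))-S).ravel(),(proj("top",pose(u,[C(1,1),C(-1,1),F(1),F(-1)]))-T).ravel()])
g=least_squares(rl,[.61,-.325,-1.3,.11,.1,.045,.22,.1],x_scale=[.1,.1,.1,.1,.1,.05,.1,.1]); print(g.x.round(4)); print(rl(g.x).round(1).reshape(-1,2).tolist())
print("sd",np.sqrt(np.diag(np.linalg.inv(g.jac.T@g.jac)))[:3]*np.sqrt(2*g.cost/12))
y=g.x[2]; n=np.array([np.cos(y),np.sin(y)]); go(np.r_[g.x[:2]-.1*n,.226],y-np.pi/2)
# filter check in the current pictures: predicted bottom/top corners, near face
s,t=camera("scene"),camera("top")
import cv2
o=get_obs(); r=R.from_quat(o["eef_rot"]); 
L=[[-.011,a,b] for a in(-.06,.06) for b in(.0035,.1085)]
print(((proj("scene",r.apply(L)+o["tcp_pos"])-[125,90])*400/120).round().tolist())
E
```

```text
[ 0.6088 -0.3227 -1.3393  0.1043  0.1003  0.0481  0.2148  0.0973]
[[-0.3, -0.6], [-0.3, -0.3], [-1.6, 0.2], [-0.1, -0.2], [-0.2, -0.2], [-0.2, 0.2], [-0.8, -0.2], [-1.1, 1.5], [-0.3, 0.1], [0.1, 0.3]]
sd [0.00085725 0.00115076 0.015399  ]
shift [ 2.01 -0.2   0.26] turn 2.16 tcp [ 0.5786 -0.2066  0.2286] F [ 0.5 -0.2 -2.5] grip 0.0458 q [-0.08  0.36 -0.01  0.   -1.2   0.35]
[[202.0, 269.0], [221.0, 340.0], [300.0, 176.0], [311.0, 251.0]]
```

>>> jog_arm(
  steps=[
    [[0.3,0.5,-0.1,0.1,1],[0.3,0.7,-0.1,0.1,1.1],[0.3,0.5,0,0.05,0],[0.3,0.3,0,0,0],[0.3,0,0,0,0],[0.3,0,0,0,0],[0.3,0,0,0,0]],
  ],
)

```text
clock: 19.8
tcp_pos: [0.5849, -0.2258, 0.2249]
eef_rot: [0.784, -0.621, -0.0, 0.0]
force: [0.1, -0.3, -2.4]
grip_width: 0.0459
grip_force: 32.0
```

```bash
python3 - <<'E'
from h import *
import cv2
y=-1.3393; n=np.array([np.cos(y),np.sin(y)]); go(np.r_[np.array([.6088,-.3227])-.1*n,.226],y-np.pi/2)
s=camera("scene");t=camera("top")
def c(im,x,y,w,h): return cv2.resize(im[y:y+h,x:x+w,::-1],(400,400),interpolation=cv2.INTER_CUBIC)
cv2.imwrite("pics/c6.png",np.hstack([c(s,125,90,120,120),c(t,130,100,200,200)]))
o=get_obs(); r=R.from_quat(o["eef_rot"]); 
L=[[-.011,a,b] for a in(-.06,.06) for b in(.0035,.1085)]
print(((proj("scene",r.apply(L)+o["tcp_pos"])-[125,90])*400/120).round().tolist())
E
```

```text
shift [-0.02 -0.1  -0.11] turn 0.01 tcp [ 0.5849 -0.2258  0.2249] F [ 0.1 -0.3 -2.4] grip 0.0459 q [-0.11  0.39  0.02 -0.   -1.2   0.34]
[[181.0, 259.0], [202.0, 331.0], [283.0, 170.0], [295.0, 245.0]]
```

View pics/c6.png

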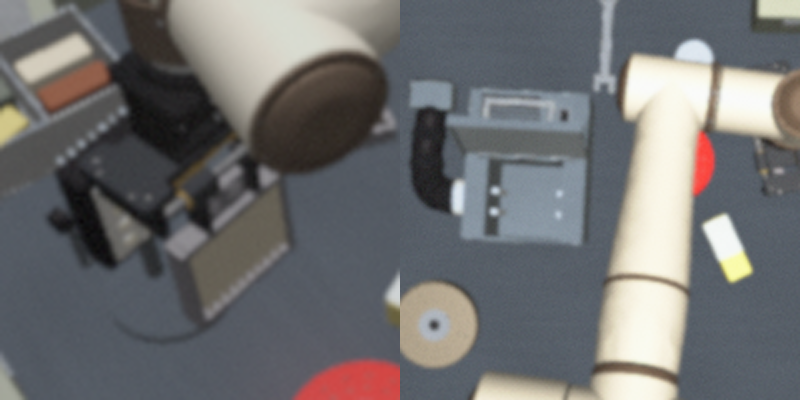

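The filter is upright in front of the lamp: its near face corners at crop (202,325) and (290,245) match the prediction. The flap is still open and nothing else has moved. I'll settle a moment, then hand in.

>>> jog_arm(
  steps=[
    [[0.3,0,-0.1,-0.1,0],[0.3,0,0,0,0],[0.3,0,0,0,0],[0.3,0,0,0,0],[0.3,0,0,0,0],[0.3,0,0,0,0],[0.3,0,0,0,0]],
  ],
)

```text
clock: 20.6
tcp_pos: [0.586, -0.2256, 0.226]
eef_rot: [0.784, -0.621, 0.0, -0.0]
force: [-0.8, -0.1, -2.4]
grip_width: 0.046
grip_force: 32.0
```

```bash
python3 -c "
from rig import *
print(close_job())"
```

```text
the job is handed in; nothing more can be done
None
```

The job is handed in at 20.6 s: the flap stands open, and the filter is held by its tab at 32 N, still and upright, facing the lens squarely and centred on it from about 10 cm by my camera estimate; the hand-in returned no verdict.

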